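# Present the comparison plate beside the sample vial

## Task

Set up a colour comparison: first stand the slim amber sample vial upright in the black ring of the viewing stand, fully down, and let go of it. Then lift the cover flap of the white slide case right back, draw out the glass comparison plate hidden in the slot beneath it, and hold it up over the stand in front of the panel's other bright window: upright, window facing the panel squarely, in line with the vial and level with its middle, clear of everything. The job ends with you still holding it there; leave the other glassware, cans and tools where they stand.

Things in the scene. Friction and masses are not known exactly. Their poses are not given: they have to be found in the camera images.
- vial_mid (a point): Sealed amber glass sample vial with a black screw cap, 26 mm diameter, 90 mm tall with its cap (cap 24 mm diameter, top 18 mm), about 50 g, standing on the bench at the start. The point is on its axis half-way up (45 mm above its foot); z points to the cap. It is the only slim amber vial; it may stand in front of, between or behind the small can and the jar.
- stand: Fixed viewing stand. Origin on the bench; x runs along its panel, y points out of the panel's front, z up. Aluminium base plate 180 mm (x, from -90 to +90) by 130 mm (y, from -80 to +50), its top at z = 12 mm. An upright grey panel 176 mm long rises to z = 116 mm along its -y edge, front face at y = -58 mm, with two bright white windows, each 34 mm wide and 62 mm high, centred at x = +42 mm (behind the ring) and x = -38 mm, z = 69 mm.
- ring_seat (a point): Centre of the seat inside the black vial ring on the stand (stand x = +42, y = 0, z = 24 mm), axes as the stand. The ring is a round cup of 42 mm outer and 30 mm inner diameter, its rim 18 mm above this seat; the vial's foot rests on the seat.
- view_point (a point): Where the centre of the plate's glass window belongs when it is presented (stand x = -38, y = 0, z = 69 mm; a point in mid-air): in front of the panel's other bright window, 80 mm along the panel from the vial's axis, 58 mm in front of the panel, level with the middle of the seated vial. Axes as the stand.
- case: Fixed white slide case, 130 mm (x) by 124 mm (y), walls 5 mm, rim at z = 102 mm. Origin on the bench under its centre; hinge along its +x rim, opening front at -x. Inside, a dark deck at z = 66 mm with one slot, 64 mm long in x and 11 mm wide in y, at the centre, its floor at z = 8 mm; between deck and rim the inside is clear for 120 by 114 mm, and 53 mm is free on either side (y) of the plate.
- flap (a joint): Steel cover flap of the case, hinged along its +x rim: 0 = shut, 1.57 = upright, stop at 1.9 rad. A stiff hinge (0.22 N m of friction, about 3 N at the knob): it stays where it is left. 143 mm from hinge to front edge, 126 mm wide; its top face is 5 mm above the hinge axis.
- flap_hinge (a point): Middle of the flap's hinge axis, on the case (case x = +68, z = 103 mm), which runs along the case's y; axes as the case.
- flap_knob (a point): Middle of the grip of the black cylindrical knob on the flap (22 mm diameter, its top 11 mm above this point, the flap's top face 21 mm below it). Lies 120 mm from the hinge axis along the flap and 26 mm above the axis when shut. Pinched along the case's y, the knob turns between the finger pads while the flap is lifted.
- plate_window (a point): Comparison plate: aluminium frame 60 mm wide (x), 8 mm thick (y), 66 mm high with a square amber glass window, plus a grip tab on top 26 mm wide, 8 mm thick and 24 mm high; 90 mm high in all, about 90 g. At the start it stands upright in the slot of the case, hidden under the flap, about 32 mm of it above the deck, its x along the slot (axes as the case). The point is the centre of the window, 33 mm above its lower edge; z points up to the tab, y through the glass.
- plate_tab (a point): A point on the grip tab of the comparison plate, 77 mm above its lower edge, in the middle of its width and thickness (13 mm below the tab's top, 44 mm above the window's centre). In the case this is 17 mm below the rim.
- can_mid (a point): Bystander, leave alone: red drink can with a brass-coloured band, 53 mm across, 90 mm high, standing on the bench; the point is half-way up its axis.
- can_tall_mid (a point): Bystander, leave alone: larger red drink can, 66 mm across, 115 mm high, standing on the bench; the point is half-way up its axis.
- jar_mid (a point): Bystander, leave alone: closed glass jar with white cap, 44 mm across, 55 mm high, standing on the bench; the point is half-way up its axis.
- wash_bottle_mid (a point): Bystander, leave alone: white plastic wash bottle with blue cap, 68 mm across, 160 mm high, standing on the bench; the point is half-way up its axis.
- beaker_mid (a point): Bystander, leave alone: open glass beaker, 70 mm across, 90 mm high, standing on the bench; the point is half-way up its axis.
- flask_mid (a point): Bystander, leave alone: conical glass flask, 84 mm across, 120 mm high, standing on the bench; the point is half-way up its axis.
- dish_mid (a point): Bystander, leave alone: shallow glass dish, 90 mm across, 16 mm high, standing on the bench; the point is half-way up its axis.
- spatula: Bystander, leave alone: flat steel lab spatula, 166 mm long and 5 mm thick, lying on the bench; origin at the underside of its middle.
There are look-alikes about, which are no part of the job. What is shaped like the stand but blue is not meant.

How it is judged (in metres and radians):
On the way, in this order (a step that is already met when the one before it is completed fails the run):
1. the vial stands upright in the stand's ring, down on its seat, and is let go (horizontal distance between vial_mid and ring_seat below 0.006 m and z of vial_mid in the frame of ring_seat between 0.038 and 0.05 m and angle between vial_mid's own z axis and vertical below 0.15 rad and contact force between the fingers and vial below 0.1 N), for 0.3 s.
2. the cover flap is lifted right back, about upright or beyond (value of joint flap above 1.3 rad), for 0.2 s.
3. the plate is drawn out, held in the fingers with its lower edge above the case's rim (contact force between the fingers and plate above 1 N and z of plate_window in the frame of case above 0.137 m), for 0.1 s.
At the end, for the whole second after the job is handed in: Vial on its seat in the ring (axis within 6 mm, 0.15 rad), untouched. Plate held in the fingers, at rest, touching nothing else; window centre within 20 mm of the view point along, out from and up the panel, upright within 0.18 rad and square to the panel within 0.22 rad, either face (all of step 1 and contact force between the fingers and plate above 1 N and x of plate_window in the frame of view_point between -0.02 and 0.02 m and y of plate_window in the frame of view_point between -0.02 and 0.02 m and z of plate_window in the frame of view_point between -0.02 and 0.02 m and angle between plate_window's own z axis and vertical below 0.18 rad and angle between the y axis of plate_window and the y axis of stand, either way round below 0.22 rad and linear speed of plate below 0.03 m/s and contact force between plate and stand below 0.05 N and contact force between plate and vial below 0.05 N and contact force between plate and case below 0.05 N and contact force between plate and table below 0.05 N and contact force between each of the arm, the fingers and stand below 0.1 N and contact force between the arm and vial below 0.1 N); the arm keeps its last pose, push and grip.
It fails at once if a bystander (can, jar, bottle, beaker, flask, dish or spatula) is moved more than 30 mm (distance of any of can_mid, can_tall_mid, jar_mid, wash_bottle_mid, beaker_mid, flask_mid, dish_mid, spatula from where it was at the start of the episode above 0.03 m).
It fails at once if the vial is tipped right over (angle between vial_mid's own z axis and vertical above 1 rad).
It also fails if it takes over 70 s, if anything falls off the work surface, if the arm or the gripper's body presses on something with over 40 N, if the wrist force passes 120 N, or if a joint passes its speed limit or range.

## Robot

A 6-joint arm with a two-finger parallel gripper is mounted at the origin on the work surface. World frame = base frame: x ahead of the robot, y to its left, z up, the work surface at z = 0. Lengths are in m, angles in degrees, forces in N, time in s.
With the tool pointing down it reaches from about 0.35 to 0.875 m from the base axis. Payload 4.2 kg.
Tool frame: the origin (TCP) lies between the finger pads; the fingertips stand 11 mm ahead of it and the grasp point (between the pads) lies 8 mm behind it; z points along the fingers, y is the direction in which the jaws open and shut (so a half turn about z gives the same grasp; the last joint's range is limited). The gripper opens to 87 mm and grips with 3 to 60 N. Pads are 19 mm wide; open, the fingers measure 117 mm over their backs; the gripper's body (75 mm by 190 mm) begins 51 mm behind the grasp point.
Start: joints at [-53.48, 22.042, 0.453, 0, -68.411, -14.817], TCP at [0.231, -0.581, 0.234] pointing down, gripper open.
Joint ranges: [-179.83, 179.83], [-69.29, 118.12], [-61.27, 80.66], [-181.25, 117.63], [-171.15, -9.14], [-177.46, 177.46]. Speed limits (degrees/s): [159.86, 159.86, 180, 180, 180, 180].

## Interface

Orientations are given as a 3x3 rotation matrix whose columns are the frame's x, y, z axes.
In Python, from station import sense, capture, get_calibration, finish_job, search_frame, cut_out gives the robot as it stands.
- The arm moves only by the tool arm_command, never from a script. Its argument "rows" is a list of rows, each an object with "fingers": the opening in per cent of the stroke, from 0 (shut) to 100 (fully open); "travel": the shift along the tool's x, y, z in cm, a list of three; "roll": the turn about the tool's z in degrees. A call has 1 to 10 rows; each row is the pose to reach, as a shift and turn from the pose commanded when the call began, along the tool's axes at that moment; what a row does not reach only later rows make up. A row lasts 1/10 s, in which the tool goes at most 50 mm and 8.59 degrees, less where a joint would pass 70% of its speed; a pose out of reach is approached as far as the arm can. A call with a gripper value outside its range is refused whole. The fingers move at their own pace and stop on an object; the grip force is fixed at half the most. Time passes only in rows, so rows that repeat a pose let the fingers close. It gives the time, the measured TCP pose, the force and the opening at its end, in the units of the state.
- sense(): the state, without advancing time (a new reading comes with each control period).
- capture(name): name is "scene" or "top"; returns (picture, depth): 480x640x3 uint8, red, green, blue; 480x640 float32, m along the optical axis (not along the pixel's ray), 0 where there is no reading.
- get_calibration(name): a dict with "fov_y" (degrees; the focal length in pixels is half the picture's height over the tangent of half this angle, whatever the lens; pixels are square), "cx", "cy" (the principal point, pixels), "distortion" ([k1, k2, p1, p2, k3] as OpenCV has them; the pictures are not rectified), "origin" and "attitude" of the camera in the world. Camera axes: x right, y down, z forward; pixel columns grow to the right and rows downward; lengths in m; the calibration is good to about 2 mm. A picture is of the moment at which its call begins. get_calibration takes no time and is no camera call.
- finish_job(): hands the job in, once; it reports no verdict.
Trained networks look in the newest picture that a camera, given by its name, has taken for a name from the list of things; names that differ only in an ending like _2 or _b are one class to them, and where a whole thing is asked for, a point or a joint stands for the part that bears it (a point fixed in the world has none). Each returns a list of dicts, best first, with "p" (0 to 1); they miss things now and then, are a little off and sometimes report something else, mostly with a low value. They report only what shows in the picture. A call takes as long as a camera call. They do not tell look-alikes from the thing itself.
- search_frame(camera, label): "position" ([x, y, z] in m, in world coordinates, good to about 4 mm: the middle of the surface that is visible of it).
- cut_out(camera, label): "mask" (480x640 bool, what is visible of it).
The state is a dict: "time_s": time; "joints": joint angles; "joint_velocities": joint speeds; "effort": joint torques, N m; "tcp_pos": TCP position; "ee_rot": TCP orientation; "wrist_force": force on the tool from outside, world axes, zero at the start; "moment": the same for the moment, N m; "gripper_width": opening from 0.0 (shut) to 1.0 (fully open).
Only numpy, scipy, OpenCV 4.12 (cv2) and the standard library are available. Lean on these libraries where they do the work, as an engineer would, in place of code of your own. Each camera call takes 0.05 s, during which the arm holds its last target. There are 200 camera calls.

## Working session

There is one attempt and no reset: what is moved stays moved. The work goes in short steps, Python scripts to look and compute and a tool call to move; the robot and the scene stay as the last step left them, time stands still between calls to the robot, and variables do not carry over. Pictures are saved under pics/ and viewed, about 8 in all and at most 12, crops included, and the job is handed in when it is done.

Besides the shell and the picture viewer there is one more tool, called after ">>>" as a command line: name --argument value ..., lists and objects as JSON in quotes. arm_command: Moves the arm, as the interface text tells. Its arguments: {"type":"object","properties":{"rows":{"type":"array","items":{"type":"object","properties":{"fingers":{"type":"number"},"travel":{"type":"array","items":{"type":"number"}},"roll":{"type":"number"}}}}},"required":["rows"]}

```bash
mkdir -p pics; cat > h.py <<'E'
import numpy as np, cv2
from station import *
def cal(n):
    c=get_calibration(n); f=240/np.tan(np.radians(c["fov_y"]/2))
    K=np.array([[f,0,c["cx"]],[0,f,c["cy"]],[0,0,1]]); return K,np.array(c["distortion"],float),np.array(c["origin"]),np.array(c["attitude"])
def cloud(n,depth):
    K,d,o,R=cal(n); v,u=np.mgrid[0:480,0:640]
    p=cv2.undistortPoints(np.stack([u,v],-1).reshape(-1,1,2).astype(float),K,d).reshape(480,640,2)
    P=np.dstack([p*depth[...,None],depth])@R.T+o
    P[depth<=0]=np.nan; return P
def proj(n,X):
    K,d,o,R=cal(n); c=(np.atleast_2d(X)-o)@R
    return cv2.projectPoints(c,np.zeros(3),np.zeros(3),K,d)[0].reshape(-1,2)
def save(n,im): cv2.imwrite("pics/"+n,im[...,::-1])
E
python3 - <<'E'
from h import *
for n in("scene","top"):
    im,d=capture(n); save(n+"0.png",im); np.save(n+"0d.npy",d); np.save(n+"0i.npy",im)
    K,_,o,R=cal(n); print(n,K[0,0],o.round(3),R.round(3).tolist())
    for l in["vial_mid","stand","case","flap_knob","can_mid","jar_mid","can_tall_mid","wash_bottle_mid","beaker_mid","flask_mid","dish_mid","spatula"]:
        print(l,[(np.round(r["position"],3).tolist(),round(r["p"],2),proj(n,r["position"])[0].round().tolist()) for r in search_frame(n,l)])
print(sense())
E
```

```text
scene 488.24711692477575 [0.953 0.805 0.757] [[-0.889, 0.259, -0.379], [0.459, 0.525, -0.717], [0.013, -0.811, -0.585]]
vial_mid [([0.454, -0.014, 0.055], 0.82, [341.0, 235.0])]
stand [([0.495, -0.253, 0.033], 0.95, [285.0, 200.0]), ([0.241, -0.294, 0.034], 0.8, [356.0, 173.0]), ([0.321, 0.104, 0.025], 0.59, [413.0, 257.0])]
case [([0.573, 0.308, 0.108], 0.87, [373.0, 323.0]), ([0.495, -0.253, 0.034], 0.68, [285.0, 199.0])]
flap_knob [([0.558, 0.275, 0.114], 0.62, [370.0, 307.0])]
can_mid [([0.56, 0.003, 0.061], 0.62, [304.0, 249.0])]
jar_mid [([0.678, 0.022, 0.034], 0.83, [261.0, 278.0])]
can_tall_mid [([0.761, -0.122, 0.079], 0.67, [203.0, 237.0])]
wash_bottle_mid [([0.782, 0.105, 0.094], 0.81, [226.0, 295.0])]
beaker_mid [([0.4, -0.465, 0.061], 0.75, [284.0, 152.0])]
flask_mid [([0.587, -0.463, 0.047], 0.97, [228.0, 169.0])]
dish_mid [([0.379, 0.446, 0.009], 0.89, [496.0, 375.0])]
spatula [([0.582, 0.468, 0.008], 0.89, [414.0, 430.0])]
top 517.3965269269368 [0.297 0.009 1.444] [[0.022, -0.99, 0.143], [-1.0, -0.021, 0.005], [-0.002, -0.143, -0.99]]
vial_mid [([0.49, -0.231, 0.011],
[... 1071 characters left out ...]
56e-03,
       -6.84111670e+01, -1.48152667e+01]), 'joint_velocities': array([ 0.00835752, -0.05548179, -0.08004433, -0.07557108,  0.00087163,
        0.02246759]), 'effort': array([ 5.81517616e-04, -3.90471947e+01,  1.87618393e+01,  4.22446400e+00,
        1.53839338e-02, -3.91171750e-05]), 'tcp_pos': array([ 0.23116403, -0.58066795,  0.23354604]), 'ee_rot': array([[-9.29098491e-01, -3.69832385e-01,  2.02939298e-05],
       [-3.69832385e-01,  9.29098491e-01,  8.95107307e-06],
       [-2.21654563e-05,  8.11076008e-07, -1.00000000e+00]]), 'wrist_force': array([-0.53224779, -0.5311747 ,  0.55290863]), 'moment': array([-0.02776514,  0.00854254,  0.02384305]), 'gripper_width': 1.001842079976709}
```

View pics/scene0.png

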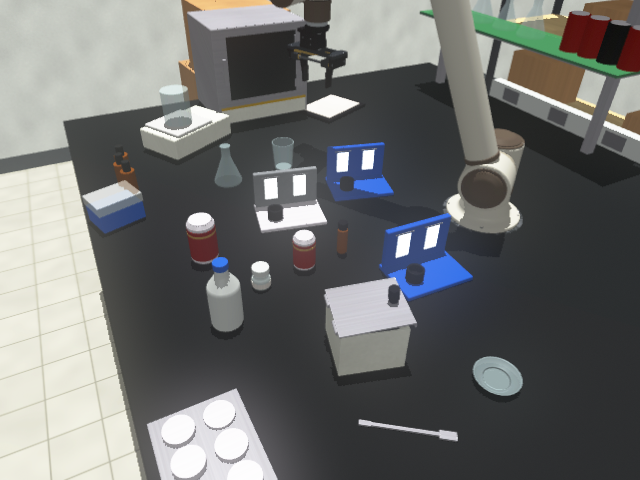

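View pics/top0.png

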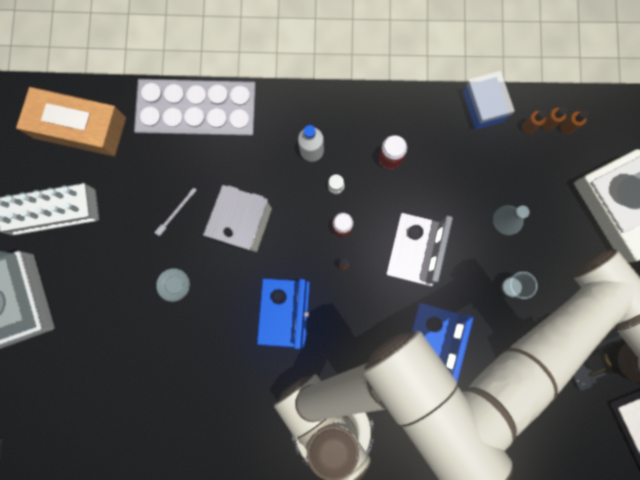

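Scene view: silver stand at (287,200), two blue look-alike stands at (358,172) and (426,255). The slim amber vial is at (341,235), next to the red can at (304,250). The case is at (370,325) with its knob at (394,294). In the top view the stand is at (418,250) and the vial at (343,263). Next I measure poses from depth.

```bash
python3 - <<'E'
from h import *
C={};I={}
for n in("scene","top"):
    C[n]=cloud(n,np.load(n+"0d.npy")); I[n]=np.load(n+"0i.npy")
def near(n,c,r,z0,z1):
    P=C[n]; m=(np.hypot(P[...,0]-c[0],P[...,1]-c[1])<r)&(P[...,2]>z0)&(P[...,2]<z1); return P[m],m
def rect(p):
    r=cv2.minAreaRect((p[:,:2]*1000).astype(np.float32)); return r
for n in C:
    p,_=near(n,(.65,.15),.03,-.05,.05); print(n,"table z",np.median(p[:,2]))
    for nm,c,r,a,b in[("base",(.48,-.23),.14,.006,.018),("paneltop",(.49,-.26),.12,.108,.122),("ring",(.52,-.2),.09,.036,.048),
      ("flap",(.57,.29),.12,.103,.113),("knob",(.558,.27),.06,.122,.15),("vialcap",(.445,-.022),.03,.075,.1),("vialside",(.45,-.02),.03,.02,.07),("can",(.55,-.01),.045,.08,.1),("jar",(.668,.01),.04,.045,.07)]:
        p,m=near(n,c,r,a,b)
        if len(p)>4:
            v,u=np.nonzero(m); print(n,nm,len(p),"med",np.median(p,0).round(4),"rect",np.round(np.hstack([rect(p)[0],rect(p)[1],rect(p)[2]]),1),"px",u.min(),u.max(),v.min(),v.max())
# masks of windows
im=I["scene"][165:215,245:325]; 
a=cv2.resize(I["scene"][140:350,240:440],None,fx=3,fy=3,interpolation=2)[:600]
b=I["top"]; save("crop1.png",a)
save("crop2.png",np.hstack([cv2.resize(b[200:300,375:475],(400,400),interpolation=2),cv2.resize(b[175:275,195:295],(400,400),interpolation=2)]))
E
```

```text
scene table z -0.0008257841267080845
scene base 1479 med [ 0.4904 -0.2034  0.011 ] rect [ 468.2 -211.6  132.5  239.1   76.4] px 254 337 194 230
scene paneltop 304 med [ 0.4863 -0.2687  0.1133] rect [ 484.9 -270.9   24.   174.6   77. ] px 253 316 166 177
scene ring 227 med [ 0.5259 -0.2614  0.0409] rect [ 511.1 -231.1   85.3  117.8   76.9] px 259 301 191 213
scene flap 2254 med [0.5893 0.2662 0.1099] rect [558.8 266.9 129.4 146.5  73.8] px 324 416 281 338
scene knob 185 med [0.5157 0.2861 0.1432] rect [512.4 281.9  22.5  20.3  68.2] px 388 399 284 301
scene vialcap 91 med [ 0.4488 -0.0143  0.0872] rect [446.8 -17.8  21.9  25.2  20.1] px 338 347 219 229
scene vialside 177 med [ 0.4515 -0.0105  0.0452] rect [449.9 -11.9  17.1  25.5  61.3] px 337 347 229 247
scene can 265 med [ 0.5563 -0.0061  0.0882] rect [554.6 -10.6  49.1  49.5  21.6] px 293 315 230 245
scene jar 207 med [0.6744 0.0117 0.0534] rect [673.2   8.2  40.   38.2  22.5] px 251 268 261 275
top table z -0.0010883939882375682
top base 2185 med [ 0.4872 -0.2109  0.0107] rect [ 485.  -227.   255.9  257.5   55.3] px 371 463 208 304
top paneltop 422 med [ 0.4811 -0.2719  0.1142] rect [ 483.3 -272.3   17.5  174.6   77.3] px 432 451 216 281
top ring 113 med [ 0.5358 -0.2269  0.0408] rect [ 514.2 -232.4   78.5  100.1   77.7] px 409 439 224 261
top flap 1539 med [0.5791 0.2604 0.1095] rect [557.4 265.4 126.2 146.9  73.4] px 204 267 185 249
top knob 68 med [0.5105 0.2767 0.1448] rect [512.9 277.1  24.2  36.9  36.5] px 221 233 224 237
top vialcap 66 med [ 0.4443 -0.0211  0.0884] rect [445.  -21.3  21.7  21.6  59. ] px 340 348 258 267
top vialside 17 med [ 0.4348 -0.017   0.049 ] rect [440.  -18.2  25.3  13.2  59.2] px 339 348 260 268
top can 270 med [ 0.5512 -0.016   0.0877] rect [552.3 -15.1  48.5  50.3  57.2] px 333 352 213 231
top jar 165 med [0.6702 0.0046 0.0533] rect [670.9   5.7  39.7  36.    1.2] px 329 342 175 189
```

View pics/crop1.png

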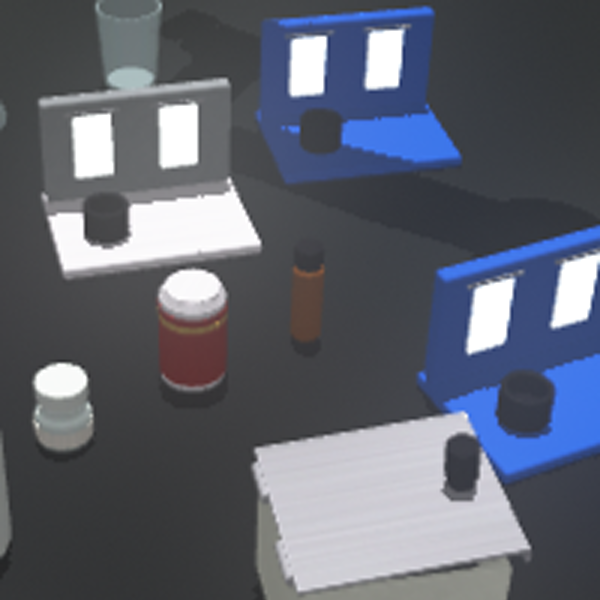

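View pics/crop2.png

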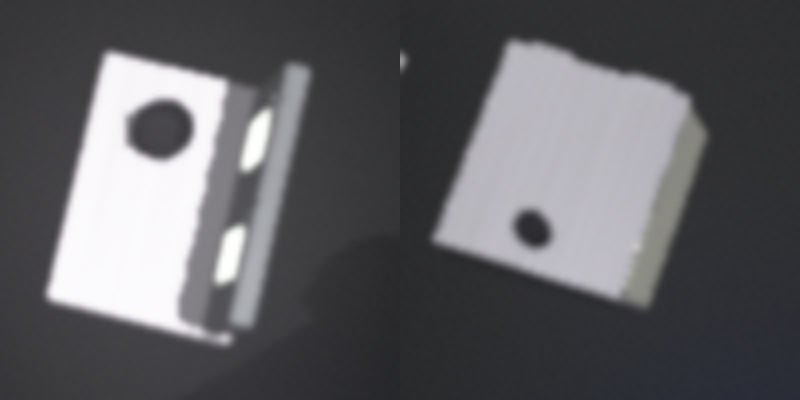

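The crops confirm the targets. The slim amber vial is at crop1 (307,295), which is scene (341,238). The stand is the silver one at crop1 (150,190); the two blue ones are look-alikes. The flap's knob is at its near, -x end. Next I refine the poses.

```bash
python3 - <<'E'
from h import *
from scipy.optimize import least_squares
def circ(p,r):  # robust circle
    return least_squares(lambda c:np.hypot(p[:,0]-c[0],p[:,1]-c[1])-r,p[:,:2].mean(0),loss="soft_l1",f_scale=.001).x
for n in("scene","top"):
    P=cloud(n,np.load(n+"0d.npy")).reshape(-1,3); I=np.load(n+"0i.npy").reshape(-1,3).astype(int)
    z=P[:,2]
    # stand
    a=np.radians(-12.85); R=np.array([[np.cos(a),-np.sin(a)],[np.sin(a),np.cos(a)]])
    q=(P[:,:2]-[.49,-.21])@R
    m=(abs(q[:,0])<.12)&(q[:,1]>-.05)&(q[:,1]<.08)&(z>.007)&(z<.017)&(I.min(1)>130)
    e=[np.percentile(q[m,0],[.5,99.5]),np.percentile(q[m,1],[.5,99.5])]
    r=(q[:,1]>-.035)&(abs(q[:,0])<.09)&(q[:,1]<.04)&(z>.034)&(z<.05)
    c,rr=cv2.minEnclosingCircle((q[r,:2]*1000).astype(np.float32))
    print(n,"x ctr",np.mean(e[0]),np.ptp(e[0]),"front y",e[1][1],"-> origin",(np.array([.49,-.21])+R@[np.mean(e[0]),e[1][1]-.05]).round(4),"ring",(np.array([.49,-.21])+R@np.array(c)/1000).round(4),rr,r.sum(),"pred ring",(np.array([.49,-.21])+R@[np.mean(e[0])+.042,e[1][1]-.05]).round(4))
    # panel front/top line angle
    m=(abs(q[:,0])<.1)&(abs(q[:,1]+.065)<.03)&(z>.107)&(z<.121)
    v=cv2.fitLine((P[m,:2]).astype(np.float32),cv2.DIST_HUBER,0,.001,.001).ravel(); print(" panel ang",np.degrees(np.arctan(v[1]/v[0])))
    # panel front face
    m=(abs(q[:,0])<.08)&(abs(q[:,1]+.065)<.03)&(z>.03)&(z<.1)
    v=cv2.fitLine((P[m,:2]).astype(np.float32),cv2.DIST_HUBER,0,.001,.001).ravel(); print(" front ang",np.degrees(np.arctan(v[1]/v[0])),"at",v[2:])
    # knob top, vial cap top
    m=(np.hypot(P[:,0]-.513,P[:,1]-.28)<.03)&(z>.136)
    c,rr=cv2.minEnclosingCircle((P[m,:2]*1000).astype(np.float32)); print(" knob",c,rr,P[m].mean(0).round(4))
    m=(np.hypot(P[:,0]-.446,P[:,1]+.019)<.03)&(z>.083)
    c,rr=cv2.minEnclosingCircle((P[m,:2]*1000).astype(np.float32)); print(" cap",c,rr,P[m].mean(0).round(4))
    if n=="scene":
      m=(np.hypot(P[:,0]-.446,P[:,1]+.019)<.03)&(z>.015)&(z<.068); print(" vial side fit",circ(P[m],.013).round(4))
E
```

```text
scene x ctr 0.00883966861360743 0.17704937230729917 front y 0.057514580164288655 -> origin [ 0.5003 -0.2046] ring [ 0.5414 -0.2165] 22.653545379638672 98 pred ring [ 0.5412 -0.214 ]
 panel ang -13.285256
 front ang -12.884478 at [ 0.4791988  -0.26257223]
 knob (512.8951416015625, 281.4620056152344) 12.795501708984375 [0.5141 0.2836 0.1454]
 cap (445.4068603515625, -20.2825927734375) 12.679719924926758 [ 0.4473 -0.0175  0.0882]
 vial side fit [ 0.4453 -0.0202]
top x ctr 0.0078619951373426 0.17806550183622016 front y 0.05239206997391358 -> origin [ 0.4982 -0.2094] ring [ 0.5394 -0.2176] 20.92383575439453 95 pred ring [ 0.5391 -0.2188]
 panel ang -12.967181
 front ang -12.638593 at [ 0.4865107 -0.2653091]
 knob (512.1968994140625, 278.5223693847656) 11.5018310546875 [0.511 0.278 0.146]
 cap (444.884521484375, -21.13796615600586) 11.315417289733887 [ 0.4448 -0.0212  0.0882]
```

>>> arm_command --rows '[{"travel":[0,0,-3],"roll":0,"fingers":60},{"travel":[0,0,-3],"roll":0,"fingers":60}]'

```text
time_s: 1.5
tcp_pos: [0.2318, -0.5827, 0.2678]
ee_rot: [[-0.929, -0.37, 0.003], [-0.37, 0.929, -0.008], [0.0, -0.008, -1.0]]
wrist_force: [-0.1, -0.7, -0.2]
gripper_width: 0.891
```

>>> arm_command --rows '[{"travel":[-40.6,44.1,0],"roll":8,"fingers":60},{"travel":[-40.6,44.1,0],"roll":16,"fingers":60},{"travel":[-40.6,44.1,0],"roll":24,"fingers":60},{"travel":[-40.6,44.1,0],"roll":30,"fingers":60},{"travel":[-40.6,44.1,0],"roll":34.5,"fingers":60},{"travel":[-40.6,44.1,0],"roll":34.5,"fingers":60},{"travel":[-40.6,44.1,0],"roll":34.5,"fingers":60},{"travel":[-40.6,44.1,0],"roll":34.5,"fingers":60},{"travel":[-40.6,44.1,0],"roll":34.5,"fingers":60},{"travel":[-40.6,44.1,0],"roll":34.5,"fingers":60}]'

```text
time_s: 2.5
tcp_pos: [0.4092, -0.1142, 0.264]
ee_rot: [[-0.975, 0.221, 0.002], [0.221, 0.975, 0.0], [-0.002, 0.001, -1.0]]
wrist_force: [1.5, -0.6, 1.2]
gripper_width: 0.6
```

>>> arm_command --rows '[{"travel":[0,0,0],"roll":0,"fingers":60},{"travel":[0,0,0],"roll":0,"fingers":60},{"travel":[0,0,0],"roll":0,"fingers":60}]'

```text
time_s: 2.8
tcp_pos: [0.4085, -0.1167, 0.2635]
ee_rot: [[-0.975, 0.222, -0.0], [0.222, 0.975, -0.0], [0.0, -0.0, -1.0]]
wrist_force: [0.4, 0.1, -0.8]
gripper_width: 0.599
```

>>> arm_command --rows '[{"travel":[-0.7,5,0],"roll":0,"fingers":60},{"travel":[-1.44,10.2,0],"roll":0,"fingers":60},{"travel":[-1.44,10.2,0],"roll":0,"fingers":60},{"travel":[-1.44,10.2,4],"roll":0,"fingers":60},{"travel":[-1.44,10.2,8],"roll":0,"fingers":60},{"travel":[-1.44,10.2,11],"roll":0,"fingers":60},{"travel":[-1.44,10.2,13],"roll":0,"fingers":60},{"travel":[-1.44,10.2,13],"roll":0,"fingers":60}]'

```text
time_s: 3.6
tcp_pos: [0.443, -0.0222, 0.131]
ee_rot: [[-0.974, 0.225, -0.007], [0.225, 0.974, -0.002], [0.006, -0.003, -1.0]]
wrist_force: [0.2, 1.0, -0.3]
gripper_width: 0.601
```

>>> arm_command --rows '[{"travel":[0,0,2],"roll":0,"fingers":60},{"travel":[0,0,4],"roll":0,"fingers":60},{"travel":[0,0,6],"roll":0,"fingers":60},{"travel":[0,0,7.5],"roll":0,"fingers":60},{"travel":[0,0,8.15],"roll":0,"fingers":60},{"travel":[0,0,8.15],"roll":0,"fingers":60}]'

```text
time_s: 4.2
tcp_pos: [0.4457, -0.0206, 0.0523]
ee_rot: [[-0.975, 0.223, -0.0], [0.223, 0.975, -0.0], [0.0, -0.0, -1.0]]
wrist_force: [0.0, -0.4, 0.2]
gripper_width: 0.599
```

```bash
python3 - <<'E'
from h import *
im,d=capture("scene"); s=sense(); print(s["tcp_pos"],s["wrist_force"])
t=proj("scene",[[.445,-.0205,.09],s["tcp_pos"]]); print(t)
save("g1.png",cv2.resize(im[150:290,250:430],(720,560),interpolation=2))
E
```

```text
[ 0.44614611 -0.02034744  0.05279533] [-0.09543709 -0.62260792  0.95993064]
[[342.96843054 220.9131297 ]
 [341.91207606 233.56385415]]
```

View pics/g1.png

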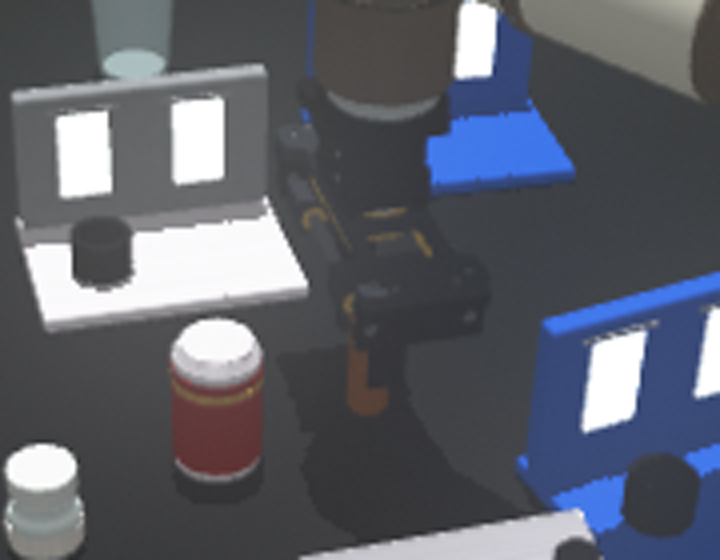

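The vial at crop (367,385) stands between the fingers and is untouched. I close and lift.

>>> arm_command --rows '[{"travel":[0,0,0],"roll":0,"fingers":0},{"travel":[0,0,0],"roll":0,"fingers":0},{"travel":[0,0,0],"roll":0,"fingers":0},{"travel":[0,0,0],"roll":0,"fingers":0},{"travel":[0,0,0],"roll":0,"fingers":0},{"travel":[0,0,0],"roll":0,"fingers":0},{"travel":[0,0,0],"roll":0,"fingers":0}]'

```text
time_s: 4.95
tcp_pos: [0.4457, -0.0198, 0.0523]
ee_rot: [[-0.975, 0.221, 0.0], [0.221, 0.975, 0.0], [-0.0, 0.0, -1.0]]
wrist_force: [0.1, -0.1, 1.6]
gripper_width: 0.288
```

>>> arm_command --rows '[{"travel":[0,0,-2],"roll":0,"fingers":0},{"travel":[0,0,-5],"roll":0,"fingers":0},{"travel":[0,0,-9],"roll":0,"fingers":0},{"travel":[0,0,-12],"roll":0,"fingers":0},{"travel":[0,0,-14],"roll":0,"fingers":0},{"travel":[0,0,-14],"roll":0,"fingers":0}]'

```text
time_s: 5.55
tcp_pos: [0.4471, -0.0195, 0.1947]
ee_rot: [[-0.975, 0.221, 0.006], [0.221, 0.975, 0.002], [-0.006, 0.003, -1.0]]
wrist_force: [0.7, 0.4, -0.8]
gripper_width: 0.29
```

>>> arm_command --rows '[{"travel":[-3,-3.8,0],"roll":0,"fingers":0},{"travel":[-6,-7.6,0],"roll":0,"fingers":0},{"travel":[-9,-11.4,0],"roll":0,"fingers":0},{"travel":[-12,-15,0],"roll":0,"fingers":0},{"travel":[-13.57,-17.06,0],"roll":0,"fingers":0},{"travel":[-13.57,-17.06,0],"roll":0,"fingers":0},{"travel":[-13.57,-17.06,3],"roll":0,"fingers":0},{"travel":[-13.57,-17.06,6],"roll":0,"fingers":0},{"travel":[-13.57,-17.06,8],"roll":0,"fingers":0},{"travel":[-13.57,-17.06,8],"roll":0,"fingers":0}]'

```text
time_s: 6.55
tcp_pos: [0.5365, -0.215, 0.1076]
ee_rot: [[-0.975, 0.222, -0.01], [0.222, 0.975, 0.002], [0.01, 0.0, -1.0]]
wrist_force: [-0.3, 0.1, -0.7]
gripper_width: 0.285
```

>>> arm_command --rows '[{"travel":[0,0,0],"roll":0,"fingers":0},{"travel":[0,0,0],"roll":0,"fingers":0}]'

```text
time_s: 6.75
tcp_pos: [0.5408, -0.2161, 0.1132]
ee_rot: [[-0.975, 0.221, 0.002], [0.221, 0.975, -0.001], [-0.002, -0.0, -1.0]]
wrist_force: [1.0, 0.6, -0.4]
gripper_width: 0.29
```

```bash
python3 - <<'E'
from h import *
from scipy.optimize import least_squares
im,d=capture("scene"); s=sense(); print(s["tcp_pos"],s["wrist_force"])
np.save("s2d.npy",d)
P=cloud("scene",d).reshape(-1,3); I=im.reshape(-1,3).astype(int); z=P[:,2]
t=s["tcp_pos"]
m=(np.hypot(P[:,0]-t[0],P[:,1]-t[1])<.03)&(z>.056)&(z<.09)&(I[:,0]>I[:,2]*1.5)
q=P[m]; print(m.sum(),q.mean(0))
print("vial",least_squares(lambda c:np.hypot(q[:,0]-c[0],q[:,1]-c[1])-.013,t[:2],loss="soft_l1",f_scale=.001).x)
m=(np.hypot(P[:,0]-.54,P[:,1]+.216)<.035)&(z>.018)&(z<.036)&(I.max(1)<110)
q=P[m]; print("ring",m.sum(),least_squares(lambda c:np.hypot(q[:,0]-c[0],q[:,1]-c[1])-.021,[.54,-.216],loss="soft_l1",f_scale=.001).x)
save("g2.png",cv2.resize(im[130:250,220:370],(750,600),interpolation=2))
E
```

```text
[ 0.54084034 -0.21617582  0.11341849] [ 0.0839943  -0.0455881  -0.10288931]
40 [ 0.54849828 -0.20725559  0.07863652]
vial [ 0.53984677 -0.21495914]
ring 130 [ 0.5408472  -0.21639254]
```

View pics/g2.png

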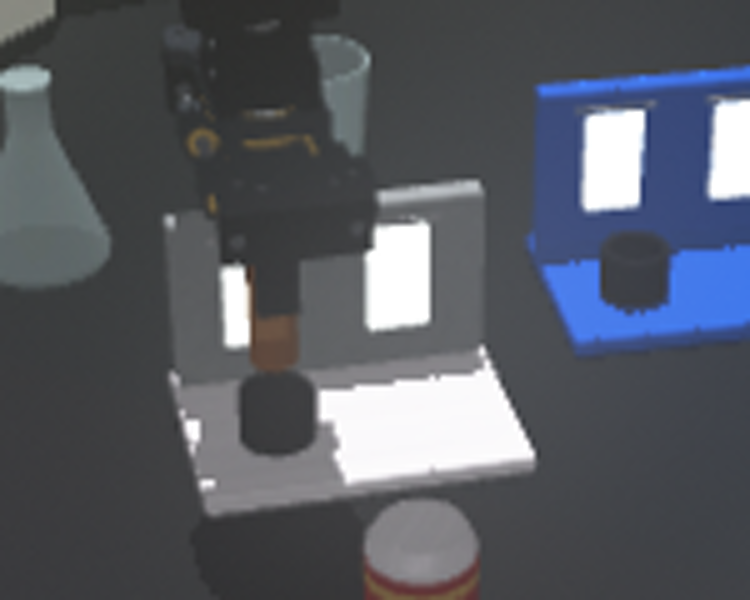

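The vial hangs upright above the ring (bottom at crop (272,368), ring at (278,410)), within about 1.5 mm. I lower it slowly.

>>> arm_command --rows '[{"travel":[-0.07,-0.1,0.5],"roll":0,"fingers":0},{"travel":[-0.07,-0.1,1],"roll":0,"fingers":0},{"travel":[-0.07,-0.1,1.5],"roll":0,"fingers":0},{"travel":[-0.07,-0.1,2],"roll":0,"fingers":0},{"travel":[-0.07,-0.1,2.4],"roll":0,"fingers":0},{"travel":[-0.07,-0.1,2.4],"roll":0,"fingers":0}]'

```text
time_s: 7.4
tcp_pos: [0.5399, -0.2174, 0.0871]
ee_rot: [[-0.975, 0.222, -0.002], [0.222, 0.975, 0.0], [0.002, -0.0, -1.0]]
wrist_force: [0.7, 0.0, -0.4]
gripper_width: 0.291
```

>>> arm_command --rows '[{"travel":[0,0,0.3],"roll":0,"fingers":0},{"travel":[0,0,0.6],"roll":0,"fingers":0},{"travel":[0,0,0.9],"roll":0,"fingers":0},{"travel":[0,0,1.1],"roll":0,"fingers":0},{"travel":[0,0,1.1],"roll":0,"fingers":0}]'

```text
time_s: 7.9
tcp_pos: [0.5402, -0.2174, 0.0767]
ee_rot: [[-0.975, 0.222, -0.001], [0.222, 0.975, 0.0], [0.001, -0.0, -1.0]]
wrist_force: [-0.1, -0.1, -0.1]
gripper_width: 0.291
```

>>> arm_command --rows '[{"travel":[0,0,0.1],"roll":0,"fingers":0},{"travel":[0,0,0.2],"roll":0,"fingers":0},{"travel":[0,0,0.2],"roll":0,"fingers":0}]'

```text
time_s: 8.2
tcp_pos: [0.5409, -0.2176, 0.0763]
ee_rot: [[-0.975, 0.221, 0.001], [0.221, 0.975, -0.001], [-0.001, -0.0, -1.0]]
wrist_force: [-1.6, 1.2, 6.1]
gripper_width: 0.291
```

Contact at 6 N, at exactly the expected height. I release and rise.

>>> arm_command --rows '[{"travel":[0,0,0.1],"roll":0,"fingers":55},{"travel":[0,0,0.1],"roll":0,"fingers":55},{"travel":[0,0,0.1],"roll":0,"fingers":55},{"travel":[0,0,0.1],"roll":0,"fingers":55},{"travel":[0,0,-1],"roll":0,"fingers":55},{"travel":[0,0,-3],"roll":0,"fingers":55},{"travel":[0,0,-7],"roll":0,"fingers":55},{"travel":[0,0,-11],"roll":0,"fingers":55},{"travel":[0,0,-14],"roll":0,"fingers":55},{"travel":[0,0,-14],"roll":0,"fingers":55}]'

```text
time_s: 9.2
tcp_pos: [0.5432, -0.2183, 0.2216]
ee_rot: [[-0.975, 0.221, 0.012], [0.221, 0.975, -0.003], [-0.012, -0.0, -1.0]]
wrist_force: [-0.4, -0.4, 0.0]
gripper_width: 0.547
```

```bash
python3 - <<'E'
from h import *
s=sense(); print(s["time_s"],s["tcp_pos"],s["joints"].round(1))
for n in("scene","top"):
    im,d=capture(n); P=cloud(n,d).reshape(-1,3); z=P[:,2]
    m=(np.hypot(P[:,0]-.54,P[:,1]+.2165)<.03)&(z>.1)&(z<.13)
    if m.sum()>5: print(n,"cap",m.sum(),cv2.minEnclosingCircle((P[m,:2]*1000).astype(np.float32)),"z",np.percentile(z[m],[50,95]))
E
```

```text
9.2 [ 0.54320485 -0.21827091  0.22157319] [ -6.   18.4  -6.9   0.1 -64.1 -96.8]
scene cap 70 ((541.2714233398438, -214.57418823242188), 13.354472160339355) z [0.11021412 0.11446955]
top cap 57 ((538.2396240234375, -217.45912170410156), 11.275951385498047) z [0.11121113 0.11695615]
```

The vial is on its seat: cap within about 1–2 mm of the ring axis in both cameras, and its top at the expected height. On to the knob.

>>> arm_command --rows '[{"travel":[1.4,4.8,0],"roll":1,"fingers":60},{"travel":[2.8,9.6,0],"roll":2,"fingers":60},{"travel":[4.2,14.4,0],"roll":3,"fingers":60},{"travel":[5.6,19.2,0],"roll":3.6,"fingers":60},{"travel":[7,24,0],"roll":3.6,"fingers":60},{"travel":[8.3,28.8,0],"roll":3.6,"fingers":60},{"travel":[9.7,33.6,0],"roll":3.6,"fingers":60},{"travel":[11.1,38.4,0],"roll":3.6,"fingers":60},{"travel":[12.5,43.2,0],"roll":3.6,"fingers":60},{"travel":[13.8,47.9,0],"roll":3.6,"fingers":60}]'

```text
time_s: 10.3
tcp_pos: [0.5107, 0.2818, 0.2136]
ee_rot: [[-0.959, 0.282, -0.002], [0.282, 0.959, -0.002], [0.002, -0.003, -1.0]]
wrist_force: [0.7, -1.3, 0.8]
gripper_width: 0.604
```

>>> arm_command --rows '[{"travel":[0,0,0],"roll":0,"fingers":60},{"travel":[0,0,0],"roll":0,"fingers":60},{"travel":[0,0,0],"roll":0,"fingers":60}]'

```text
time_s: 10.6
tcp_pos: [0.5115, 0.2793, 0.214]
ee_rot: [[-0.959, 0.283, -0.002], [0.283, 0.959, -0.002], [0.001, -0.002, -1.0]]
wrist_force: [0.2, -0.6, 0.5]
gripper_width: 0.602
```

```bash
python3 - <<'E'
from h import *
s=sense(); print(s["time_s"],s["tcp_pos"],s["joints"].round(1)); t=s["tcp_pos"];R=s["ee_rot"]
for n in("scene","top"):
    im,d=capture(n); P=cloud(n,d).reshape(-1,3); z=P[:,2]
    m=(np.hypot(P[:,0]-.512,P[:,1]-.28)<.03)&(z>.118)&(z<.155)
    if m.sum()>5: print(n,"knob",m.sum(),cv2.minEnclosingCircle((P[m,:2]*1000).astype(np.float32)),np.percentile(z[m],[5,50,95]))
print("to knob, tool cm",100*R.T@(np.array([.512,.280,.125])-t))
E
```

```text
10.6 [0.51148927 0.27926001 0.21398787] [  44.5   18.8   -7.3   -0.   -64.  -151. ]
scene knob 213 ((504.17706298828125, 285.882080078125), 19.7270565032959) [0.11867383 0.13941913 0.14894095]
to knob, tool cm [-0.04075374  0.10497509  8.89852896]
```

>>> arm_command --rows '[{"travel":[0,0.1,3],"roll":0,"fingers":60},{"travel":[0,0.1,6],"roll":0,"fingers":60},{"travel":[0,0.1,8],"roll":0,"fingers":60},{"travel":[0,0.1,8.9],"roll":0,"fingers":60},{"travel":[0,0.1,8.9],"roll":0,"fingers":60}]'

```text
time_s: 11.2
tcp_pos: [0.5121, 0.2799, 0.1252]
ee_rot: [[-0.959, 0.284, -0.002], [0.284, 0.959, -0.002], [0.001, -0.002, -1.0]]
wrist_force: [-0.2, 0.0, -0.0]
gripper_width: 0.599
```

>>> arm_command --rows '[{"travel":[0,0,0],"roll":0,"fingers":0},{"travel":[0,0,0],"roll":0,"fingers":0},{"travel":[0,0,0],"roll":0,"fingers":0},{"travel":[0,0,0],"roll":0,"fingers":0},{"travel":[0,0,0],"roll":0,"fingers":0},{"travel":[0,0,0],"roll":0,"fingers":0},{"travel":[0,0,0],"roll":0,"fingers":0}]'

```text
time_s: 11.9
tcp_pos: [0.5116, 0.2795, 0.1258]
ee_rot: [[-0.959, 0.282, -0.002], [0.282, 0.959, -0.003], [0.001, -0.004, -1.0]]
wrist_force: [-0.5, -5.2, 0.5]
gripper_width: 0.242
```

>>> arm_command --rows '[{"travel":[-0.53,0,-1.64],"roll":0,"fingers":0},{"travel":[-1.29,0,-3.19],"roll":0,"fingers":0},{"travel":[-2.26,0,-4.62],"roll":0,"fingers":0},{"travel":[-3.41,0,-5.9],"roll":0,"fingers":0},{"travel":[-4.74,0,-7.01],"roll":0,"fingers":0}]'

```text
time_s: 12.4
tcp_pos: [0.5542, 0.2668, 0.1952]
ee_rot: [[-0.959, 0.283, -0.009], [0.283, 0.959, -0.003], [0.008, -0.005, -1.0]]
wrist_force: [-6.1, -3.2, -1.5]
gripper_width: 0.239
```

>>> arm_command --rows '[{"travel":[-1.46,0,-0.91],"roll":0,"fingers":0},{"travel":[-3.04,0,-1.62],"roll":0,"fingers":0},{"travel":[-4.7,0,-2.09],"roll":0,"fingers":0},{"travel":[-6.41,0,-2.33],"roll":0,"fingers":0},{"travel":[-8.14,0,-2.33],"roll":0,"fingers":0},{"travel":[-9.84,0,-2.09],"roll":0,"fingers":0},{"travel":[-11.5,0,-1.61],"roll":0,"fingers":0},{"travel":[-11.5,0,-1.61],"roll":0,"fingers":0},{"travel":[-11.5,0,-1.61],"roll":0,"fingers":0}]'

```text
time_s: 13.3
tcp_pos: [0.6681, 0.233, 0.2118]
ee_rot: [[-0.959, 0.284, -0.002], [0.284, 0.959, -0.004], [0.001, -0.004, -1.0]]
wrist_force: [0.1, -5.5, 0.9]
gripper_width: 0.239
```

```bash
python3 - <<'E'
from h import *
im,d=capture("scene"); s=sense(); print(s["tcp_pos"],s["wrist_force"])
save("g3.png",cv2.resize(im[170:400,260:460],(600,690))[:600])
E
```

```text
[0.66787796 0.23307205 0.21181885] [-0.57198138 -6.35186147  1.26110217]
```

View pics/g3.png

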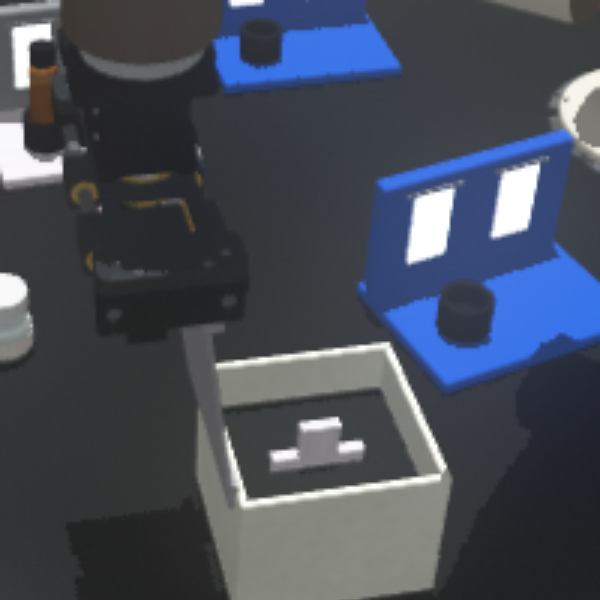

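The flap is past upright (leaning edge at crop (205,400)) and the plate's tab stands in the slot at (320,440). The vial is seated in the ring at top left (42,90). I release the knob and rise.

>>> arm_command --rows '[{"travel":[0,0,0],"roll":0,"fingers":60},{"travel":[0,0,0],"roll":0,"fingers":60},{"travel":[0,0,0],"roll":0,"fingers":60},{"travel":[0,0,0],"roll":0,"fingers":60},{"travel":[0,0,-2],"roll":0,"fingers":60},{"travel":[0,0,-5],"roll":0,"fingers":60},{"travel":[0,0,-9],"roll":0,"fingers":60},{"travel":[0,0,-9],"roll":0,"fingers":60}]'

```text
time_s: 14.15
tcp_pos: [0.6705, 0.2364, 0.3101]
ee_rot: [[-0.96, 0.281, 0.013], [0.281, 0.96, 0.005], [-0.011, 0.008, -1.0]]
wrist_force: [0.8, 0.3, 1.0]
gripper_width: 0.598
```

```bash
python3 - <<'E'
from h import *
s=sense(); print(s["time_s"],s["tcp_pos"],s["joints"].round(1)); t=s["tcp_pos"];R=s["ee_rot"]
for n in("scene","top"):
    im,d=capture(n); Q=cloud(n,d); P=Q.reshape(-1,3); z=P[:,2]
    m=(np.hypot(P[:,0]-.562,P[:,1]-.265)<.04)&(z>.070)&(z<.115)
    mt=m&(z>.088)
    for k in(m,mt):
        if k.sum()>5: print(n,k.sum(),np.round(np.hstack(cv2.minAreaRect((P[k,:2]*1000).astype(np.float32))),1),np.percentile(z[k],[5,50,95]).round(4))
    fm=(np.hypot(P[:,0]-.64,P[:,1]-.24)<.1)&(z>.115)&(z<.26)
    if fm.sum(): print("flap z max",np.percentile(z[fm],99))
    for l in("plate_tab","plate_window"): print(l,[(np.round(r["position"],3).tolist(),round(r["p"],2)) for r in search_frame(n,l)])
print("to tab, tool cm",100*R.T@(np.array([.5619,.2653,.081])-t))
E
```

```text
14.15 [0.67045973 0.23638502 0.31008154] [  32.5   28.5   21.5    0.2  -82.2 -138.8]
scene 253 [559.5 268.1  12.7  60.6  71.9] [0.0714 0.0804 0.0977]
scene 88 [560.1 268.3  11.8  26.3  71.5] [0.0891 0.0957 0.0983]
flap z max 0.24596843602958507
plate_tab [([0.56, 0.268, 0.074], 0.74)]
plate_window [([0.557, 0.267, 0.075], 0.54)]
top 97 [554.7 261.4  56.2  68.6  26.5] [0.0707 0.0775 0.0983]
top 36 [558.5 264.4   8.5  25.9  71.9] [0.091  0.096  0.0995]
flap z max 0.2475342016234616
plate_tab []
plate_window [([0.556, 0.265, 0.072], 0.53), ([0.485, -0.234, 0.011], 0.38)]
to tab, tool cm [11.48227812 -0.47258103 22.78004333]
```

>>> arm_command --rows '[{"travel":[3,0,0],"roll":0,"fingers":40},{"travel":[7,0,0],"roll":0.5,"fingers":40},{"travel":[10,0,0],"roll":1,"fingers":40},{"travel":[11.35,0.05,0],"roll":1,"fingers":40},{"travel":[11.35,0.05,4],"roll":1,"fingers":40},{"travel":[11.35,0.05,8],"roll":1,"fingers":40},{"travel":[11.35,0.05,12],"roll":1,"fingers":40},{"travel":[11.35,0.05,15],"roll":1,"fingers":40},{"travel":[11.35,0.05,15],"roll":1,"fingers":40},{"travel":[11.35,0.05,15],"roll":1,"fingers":40}]'

```text
time_s: 15.45
tcp_pos: [0.5601, 0.2679, 0.1524]
ee_rot: [[-0.954, 0.299, 0.0], [0.299, 0.954, -0.001], [-0.001, -0.001, -1.0]]
wrist_force: [-0.1, 0.5, 1.1]
gripper_width: 0.399
```

```bash
python3 - <<'E'
from h import *
s=sense(); t=s["tcp_pos"];R=s["ee_rot"]; print(t,s["gripper_width"],100*R.T@(np.array([.5592,.2657,.082])-t))
E
```

```text
[0.56009709 0.26785218 0.15237434] 0.39871013763537444 [ 0.02520417 -0.22546715  7.03763951]
```

>>> arm_command --rows '[{"travel":[0,-0.2,2.5],"roll":0,"fingers":40},{"travel":[0,-0.2,5],"roll":0,"fingers":40},{"travel":[0,-0.2,6.5],"roll":0,"fingers":40},{"travel":[0,-0.2,7],"roll":0,"fingers":40},{"travel":[0,-0.2,7],"roll":0,"fingers":40},{"travel":[0,-0.2,7],"roll":0,"fingers":40}]'

```text
time_s: 16.05
tcp_pos: [0.56, 0.2667, 0.0843]
ee_rot: [[-0.954, 0.299, 0.003], [0.299, 0.954, 0.002], [-0.002, 0.003, -1.0]]
wrist_force: [0.7, -0.0, 1.1]
gripper_width: 0.403
```

>>> arm_command --rows '[{"travel":[0,0,0],"roll":0,"fingers":0},{"travel":[0,0,0],"roll":0,"fingers":0},{"travel":[0,0,0],"roll":0,"fingers":0},{"travel":[0,0,0],"roll":0,"fingers":0},{"travel":[0,0,0],"roll":0,"fingers":0},{"travel":[0,0,0],"roll":0,"fingers":0},{"travel":[0,0,0],"roll":0,"fingers":0}]'

```text
time_s: 16.75
tcp_pos: [0.5588, 0.266, 0.0825]
ee_rot: [[-0.954, 0.299, 0.0], [0.299, 0.954, 0.0], [-0.0, 0.0, -1.0]]
wrist_force: [-0.3, -0.0, 1.9]
gripper_width: 0.094
```

Gripped (8 mm). I draw the plate straight up.

>>> arm_command --rows '[{"travel":[0,0,-1],"roll":0,"fingers":0},{"travel":[0,0,-2],"roll":0,"fingers":0},{"travel":[0,0,-3],"roll":0,"fingers":0},{"travel":[0,0,-4.5],"roll":0,"fingers":0},{"travel":[0,0,-6],"roll":0,"fingers":0},{"travel":[0,0,-8],"roll":0,"fingers":0},{"travel":[0,0,-11],"roll":0,"fingers":0},{"travel":[0,0,-14],"roll":0,"fingers":0},{"travel":[0,0,-17],"roll":0,"fingers":0},{"travel":[0,0,-19],"roll":0,"fingers":0}]'

```text
time_s: 17.75
tcp_pos: [0.5592, 0.2661, 0.276]
ee_rot: [[-0.954, 0.299, 0.004], [0.299, 0.954, 0.002], [-0.003, 0.003, -1.0]]
wrist_force: [-0.0, 0.1, 0.1]
gripper_width: 0.094
```

>>> arm_command --rows '[{"travel":[0,0,0],"roll":0,"fingers":0},{"travel":[0,0,0],"roll":0,"fingers":0},{"travel":[0,0,0],"roll":0,"fingers":0}]'

```text
time_s: 18.05
tcp_pos: [0.5579, 0.2655, 0.2705]
ee_rot: [[-0.954, 0.299, -0.003], [0.299, 0.954, -0.002], [0.002, -0.002, -1.0]]
wrist_force: [-0.7, 0.5, -1.6]
gripper_width: 0.09
```

```bash
cat > m.py <<'E'
from h import *
s=sense(); t=s["tcp_pos"];R=s["ee_rot"]; print(s["time_s"],t,s["wrist_force"],s["gripper_width"])
im,d=capture("scene"); M=cut_out("scene","plate_window")
print([(r["p"],r["mask"].sum()) for r in M])
P=cloud("scene",d).reshape(-1,3)
L=(P-t)@R   # tool coords
m=(abs(L[:,0])<.045)&(abs(L[:,1])<.02)&(L[:,2]>.02)&(L[:,2]<.085)
q=L[m]; c=q.mean(0); print(m.sum(),"range",np.percentile(q,[1,99],0).round(4).tolist())
k=cv2.minAreaRect((q[:,[0,2]]*1000).astype(np.float32)); print("face rect",k)
n=np.linalg.lstsq(np.c_[q[:,[0,2]],np.ones(len(q))],q[:,1],rcond=None)[0]; print("y = a x + b z",np.degrees(np.arctan(n[:2])))
w=np.array([np.mean(np.percentile(q[:,0],[1,99])),0,np.percentile(q[:,2],99)-.033]); print("window guess tool",w,"world",t+R@w)
E
python3 m.py
```

```text
18.05 [0.55790652 0.26551442 0.27050075] [-0.66447926  0.45843733 -1.56601411] 0.08961362306912937
[(0.73, np.int64(588)), (0.71, np.int64(1092)), (0.45, np.int64(1126))]
847 range [[-0.0306, -0.0011, 0.0208], [0.0291, 0.0076, 0.0742]]
face rect ((-0.5997467041015625, 48.24165344238281), (60.962989807128906, 56.48128128051758), 0.3330497741699219)
y = a x + b z [0.29102123 0.81807062]
window guess tool [-0.00070982  0.          0.04123542] world [0.55846392 0.26523992 0.22926391]
```

>>> arm_command --rows '[{"travel":[-0.2,-2,0],"roll":0,"fingers":0},{"travel":[-0.6,-6,0],"roll":-1,"fingers":0},{"travel":[-1,-10,0],"roll":-2,"fingers":0},{"travel":[-1.4,-14,0],"roll":-3,"fingers":0},{"travel":[-1.8,-18,0],"roll":-4,"fingers":0},{"travel":[-2.2,-22,0],"roll":-4.5,"fingers":0},{"travel":[-2.6,-26,0],"roll":-4.5,"fingers":0},{"travel":[-3,-30,0],"roll":-4.5,"fingers":0},{"travel":[-3.4,-34,0],"roll":-4.5,"fingers":0},{"travel":[-3.6,-36,0],"roll":-4.5,"fingers":0}]'

```text
time_s: 19.15
tcp_pos: [0.4841, -0.0907, 0.2715]
ee_rot: [[-0.974, 0.225, -0.002], [0.225, 0.974, -0.0], [0.002, -0.001, -1.0]]
wrist_force: [1.3, 0.4, -0.8]
gripper_width: 0.087
```

>>> arm_command --rows '[{"travel":[0,0,0],"roll":0,"fingers":0},{"travel":[0,0,0],"roll":0,"fingers":0},{"travel":[0,0,0],"roll":0,"fingers":0}]'

```text
time_s: 19.45
tcp_pos: [0.4856, -0.0877, 0.2719]
ee_rot: [[-0.975, 0.222, -0.001], [0.222, 0.975, 0.0], [0.001, -0.0, -1.0]]
wrist_force: [0.7, 0.7, -1.4]
gripper_width: 0.091
```

```bash
python3 - <<'E'
from h import *
s=sense(); t=s["tcp_pos"];R=s["ee_rot"]; print(t,R.round(3).tolist(),s["gripper_width"],100*R.T@(np.array([.4625,-.1997,.112])-t))
E
```

```text
[ 0.48560229 -0.08767322  0.27186271] [[-0.975, 0.222, -0.001], [0.222, 0.975, 0.0], [0.001, -0.0, -1.0]] 0.09125789755355936 [ -0.24900433 -11.43479008  15.98691893]
```

>>> arm_command --rows '[{"travel":[-0.1,-3,0],"roll":0,"fingers":0},{"travel":[-0.2,-6,0],"roll":0,"fingers":0},{"travel":[-0.2,-9,0],"roll":0,"fingers":0},{"travel":[-0.25,-11.4,0],"roll":0,"fingers":0},{"travel":[-0.25,-11.4,2],"roll":0,"fingers":0},{"travel":[-0.25,-11.4,5],"roll":0,"fingers":0},{"travel":[-0.25,-11.4,8],"roll":0,"fingers":0},{"travel":[-0.25,-11.4,11],"roll":0,"fingers":0},{"travel":[-0.25,-11.4,14],"roll":0,"fingers":0},{"travel":[-0.25,-11.4,16],"roll":0,"fingers":0}]'

```text
time_s: 20.45
tcp_pos: [0.462, -0.1988, 0.11]
ee_rot: [[-0.975, 0.222, -0.003], [0.222, 0.975, 0.001], [0.003, -0.0, -1.0]]
wrist_force: [-0.7, 0.4, -1.0]
gripper_width: 0.09
```

>>> arm_command --rows '[{"travel":[0,0,0],"roll":0,"fingers":0},{"travel":[0,0,0],"roll":0,"fingers":0},{"travel":[0,0,0],"roll":0,"fingers":0},{"travel":[0,0,0],"roll":0,"fingers":0},{"travel":[0,0,0],"roll":0,"fingers":0}]'

```text
time_s: 20.95
tcp_pos: [0.463, -0.2, 0.1133]
ee_rot: [[-0.975, 0.223, 0.002], [0.223, 0.975, -0.0], [-0.002, 0.0, -1.0]]
wrist_force: [-0.2, 0.1, -1.3]
gripper_width: 0.089
```

```bash
cat >> m.py <<'E'
o=np.array([.5405,-.2175]); a=np.radians(-12.85); S=np.array([[np.cos(a),-np.sin(a)],[np.sin(a),np.cos(a)]])
W=t+R@w; print("window in view_point mm",1000*np.r_[S.T@(W[:2]-o)+[.08,0],W[2]-.069])
z=P[:,2]; k=(np.hypot(P[:,0]-.54,P[:,1]+.2165)<.03)&(z>.1)&(z<.13)&((P-t)@R[:,0]<-.05)
print("cap",k.sum(),cv2.minEnclosingCircle((P[k,:2]*1000).astype(np.float32)),np.median(z[k]))
save("g4.png",cv2.resize(im[120:250,210:370],(738,600),interpolation=2))
E
python3 m.py
```

```text
20.95 [ 0.46302388 -0.20003652  0.11327492] [-0.22062276  0.0640994  -1.32705943] 0.08876755538561362
[(0.78, np.int64(453)), (0.17, np.int64(1031))]
385 range [[-0.03, -0.001, 0.0205], [0.0285, 0.0092, 0.0751]]
face rect ((-1.0933246612548828, 47.921409606933594), (55.65713882446289, 59.87467956542969), 89.89273071289062)
y = a x + b z [-0.78076663  0.9267491 ]
window guess tool [-0.00074415  0.          0.04210018] world [ 0.4638388  -0.20021258  0.07117642]
window in view_point mm [ 1.41401411 -0.19493333  2.17641794]
cap 68 ((543.5160522460938, -213.41871643066406), 14.205843925476074) 0.11027076024149557
```

View pics/g4.png

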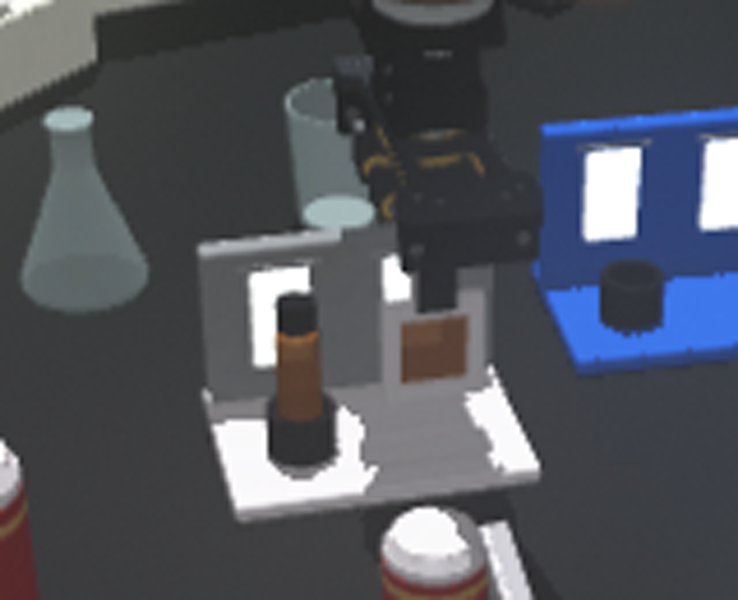

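The vial stands in the ring at crop (300,360). The plate's amber window at (435,348) hangs level beside it, upright and clear of everything. I hand the job in.

```bash
python3 -c "
from station import *
print(finish_job())"
```

```text
the job is handed in; nothing more can be done
None
```

The job is handed in, with the arm still holding the comparison plate in front of the panel's other window. It took about 21 s of the 70 s allowed; no verdict is reported, so what follows is from my own last checks.

- **Vial:** it stands upright on the ring's seat and was let go. It met 6 N of contact at the expected height when lowered. Just after release, the two cameras put its cap within about 1–3 mm of the ring axis.
- **Flap:** I lifted it by the knob to about 1.68 rad, going by the arm's path. The picture showed it past upright, and it stayed there when I let go.
- **Plate:** I drew it out by its tab and it is still gripped (opening about 8 mm). The window centre is about 1.4 mm along, 0.2 mm out and 2.2 mm up from the view point. It is upright and square within about 1°, and the last picture shows it touching nothing.

**Disagreements:** the cameras differed by 2–5 mm in places, so I averaged them. In the last picture the cap centre read about 5 mm off the ring axis from the scene camera alone. That fit spread wider than the cap's own radius, and in the picture the vial stands straight in the ring, so I took it as camera error. I did not check it with the top camera, and the limit is 6 mm.

I did not measure the bystanders at the end. The arm passed over or beside them without contact that I saw.

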